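# Roll the thick roller up the test incline to its stop

### The job

Set up the rolling test on the two-lane incline: with the fingertips, push the thicker of the two metal rollers slowly and gently up its own lane, over the low crest and into the dip at the top, so that it comes to rest square against the end stop. Do not let it run free or roll back down on the way, and do not grip or lift it. Leave the thin roller in its place at the foot of the other lane, disturb nothing else on the bench, and finish with the hand clear of everything.

Things in the scene. Friction and masses are not known exactly. Their poses are not given: they have to be found in the camera images.
- ramp: Two-lane incline rig, fixed: plywood, aluminium guide bars. Origin on the bench; x points up the lanes (roughly to world +y), y across. Rig frame, mm: base x -165 to 135, 236 wide, 8 high; lane centre lines y = +52 and -52, lanes 96 wide; guide bars at y = -104, 0, 104, 10 high above the lane.
- lane: The sloping lane surface, part of the rig, fixed: origin on the surface at the foot of the slope (rig x = -110 mm, y = 0, 18 mm above the bench); x up along the slope (7 degrees, 165 mm long), z square to the surface. A roller on it has its centre its own radius above it.
- dip: The dip past the crest, part of the rig, fixed: origin on the crest (rig x = +54 mm, y = 0, 38 mm above the bench). From there the lane falls at 8 degrees to the stop. The thick roller falls in by itself once its centre is some 5 mm past the crest, and stays: at rest against the stop its centre is at rig x = +76 mm, 63 mm above the bench.
- stop_face (a point): Point on the upright face of the end stop, rig x = +104 mm, y = 0, 63 mm above the bench. The stop is an aluminium bar across both lanes, 216 mm wide, 12 mm thick, its top 78 mm above the bench.
- foot_bar (a point): Middle of the top of the foot bar, an aluminium bar across both lanes' lower ends that keeps the rollers from running off: 8 mm thick (rig x = -118 to -110 mm), 23 mm above the bench, 5 mm above the lane.
- roller: The thick roller: smooth bare aluminium cylinder, 56 mm diameter, 84 mm long, 0.4 to 0.8 kg, slippery (friction about 0.3), free to roll. Origin at its centre, own y along its axis. Starts at the foot of either lane against the foot bar: centre at rig x = -97 mm, 48 mm above the bench, axis across the lane, 6 mm play to each guide bar. Let go on the slope, it rolls back.
- thin_roller: The thin roller: same material and length (84 mm), but only 36 mm in diameter, 0.23 kg; origin at its centre, own y axis along the cylinder's axis. It starts at the foot of the other lane and must stay there.
- block_a: Bystander: loose wooden block 75 x 32 x 26 mm beside the rig, origin at the centre of its underside.
- block_b: Bystander: loose wooden block 60 x 34 x 26 mm, below the rig's foot (about 235 mm back from the rig's origin, on the y = -70 mm side), origin at the centre of its underside.
- collar: Bystander: loose steel ring, 48 mm across, 18 mm high, below the rig's foot (about 235 mm back from the rig's origin, on the y = +60 mm side), origin at the centre of its underside.
- weight: Bystander: brass knobbed weight 44 mm across, 54 mm high, standing just beyond the stop, origin at the centre of its underside.
- screwdriver: Bystander: screwdriver lying beside the rig, on its side far from the robot.
- spanner: Bystander: spanner lying at the right of the bench.
- oil_can: Bystander: grey plastic bottle with a black cap, 52 mm across, 110 mm high, standing at the left of the bench; origin at the centre of its underside.

How it is judged:
On the way, in this order (a step that is already met when the one before it is completed fails the run):
1. the fingers push the thick roller on the upper half of the slope (x of roller in the frame of ramp between -0.015 and 0.055 m and contact force between the fingers and roller above 0.05 N), for 0.02 s.
2. the thick roller is in the dip against the stop (x of roller in the frame of ramp between 0.0705 and 0.081 m), for 0.2 s.
At the end, for the whole second after the job is handed in: The thick roller rests (under 0.02 m/s) in the dip of its lane, centre within about 5 mm of its place against the stop, its axis within 0.12 rad of square to the lane; the thin roller is within 15 mm of its start and every bystander within 20 mm of its own (all of step 2 and z of roller in the frame of ramp between 0.059 and 0.068 m and angle between the y axis of roller and the y axis of ramp, either way round below 0.12 rad and linear speed of roller below 0.02 m/s and distance of thin_roller from where it was at the start of the episode below 0.015 m and distance of each of block_a, block_b, collar, weight, screwdriver, spanner, oil_can from where it was at the start of the episode below 0.02 m); the robot touches nothing.
It fails at once if the thick roller runs free: faster than 0.18 m/s on the slope with no finger on it, or faster than 0.4 m/s anywhere ((x of roller in the frame of ramp between -0.08 and 0.05 m and linear speed of roller above 0.18 m/s and not (contact force between the fingers and roller above 0.01 N)) or linear speed of roller above 0.4 m/s).
It fails at once if a roller is lifted more than 8 mm off its lane (z of roller in the frame of lane above 0.036 m or z of thin_roller in the frame of lane above 0.026 m).
It fails at once if the thick roller is squeezed or rammed: more than 30 N from the fingers (contact force between the fingers and roller above 30 N).
It fails at once if the thin roller is moved from its place by more than 15 mm (distance of thin_roller from where it was at the start of the episode above 0.015 m).
It fails at once if a bystander is moved by more than 20 mm (distance of any of block_a, block_b, collar, weight, screwdriver, spanner, oil_can from where it was at the start of the episode above 0.02 m).
It also fails if it takes over 38 s, if anything falls off the work surface, if the arm or the gripper's body presses on something with over 40 N, if the wrist force passes 120 N, or if a joint passes its speed limit or range.

### The arm

A 6-joint arm with a two-finger parallel gripper is mounted at the origin on the work surface. World frame = base frame: x ahead of the robot, y to its left, z up, the work surface at z = 0. Lengths are in m, angles in rad, forces in N, time in s.
With the tool pointing down it reaches from about 0.25 to 0.85 m from the base axis. Payload 12.5 kg.
Tool frame: the origin (TCP) lies at the very end of the fingers, on their centre line; the grasp point (between the pads) lies 19 mm behind it; z points along the fingers, y is the direction in which the jaws open and shut (so a half turn about z gives the same grasp; the last joint's range is limited). The gripper opens to 93 mm and grips with 3 to 60 N. Pads are 15 mm wide; open, the fingers measure 128 mm over their backs; the gripper's body (75 mm by 188 mm) begins 65 mm behind the grasp point.
Start: joints at [-1.407, 0.351, 1.652, -0, 1.139, -0.085], TCP at [0.135, -0.533, 0.219] pointing down, gripper open.
Joint ranges: [-2.75, 2.75], [-0.79, 2.1], [0.01, 2.65], [-1.57, 4.71], [0.07, 3.14], [-2.87, 2.87]. Speed limits (rad/s): [2.22, 2.22, 2.79, 3.14, 3.14, 3.14].

### API

Orientations are given as a 3x3 rotation matrix whose columns are the frame's x, y, z axes.
In Python, from workcell import status, cams, ticket, nets gives the robot as it stands.
- The arm moves only by the tool arm_command, never from a script. Its arguments are lists of equal length, an entry for each row: "translation": the shift along the tool's x, y, z in units of 0.1 m (1.0 is 0.1 m), a list of three; "twist": the turn about the tool's z in units of 180 degrees (1.0 is 180 degrees). A call has 1 to 5 rows; each row is the pose to reach, as a shift and turn from the pose measured when the call began, along the tool's axes at that moment, turning the shorter way round; what a row does not reach only later rows make up. A row lasts 1/12 s, in which the tool goes at most 41.7 mm and 7.16 degrees, less where a joint would pass 70% of its speed; a pose out of reach is approached as far as the arm can. A call with a number of a shift or a turn outside -1 to 1 is refused whole. A call with a gripper value outside its range is refused whole. "hand" is the finger opening in mm, from 0 to 93, set as the call begins (left out, the last holds). The fingers move at their own pace and stop on an object; "squeeze" is the grip in N (left out, the last holds). Time passes only in rows, so rows that repeat a pose let the fingers close. It gives the time, the measured TCP pose, the force and the opening at its end, in the units of the state.
- status.get_state(): the state, without advancing time (a new reading comes with each control period).
- cams.camera(name): name is "side" or "top" or "wrist"; returns a dict with "color" (384x512x3 uint8, red, green, blue), "camera_matrix" (3x3 intrinsics, pixels), "R" (3x3) and "t" (3): a world point X has camera coordinates R X + t. Camera axes: x right, y down, z forward; pixel columns grow to the right and rows downward; lengths in m; the calibration is good to about 2 mm. The wrist camera is an equidistant fisheye: a pixel r from the principal point sees the ray r / f radians off the axis. A picture is of the moment at which its call begins. There is no depth.
- ticket.job_done(): hands the job in, once; it reports no verdict.
Trained networks look in a picture, given as the dict that the camera call returned (one of the last four; its "shot" number tells which), for a name from the list of things; names that differ only in an ending like _2 or _b are one class to them, and where a whole thing is asked for, a point or a joint stands for the part that bears it (a point fixed in the world has none). Each returns a list of dicts, best first, with "p" (0 to 1); they miss things now and then, are a little off and sometimes report something else, mostly with a low value. They report only what shows in the picture. A call takes as long as a camera call.
- nets.search_frame(picture, query): "box" ([left, top, right, bottom] in pixels, round what is visible of it).
- nets.cut_out(picture, query): "region" (384x512 bool, what is visible of it) and "box" ([left, top, right, bottom] in pixels, round what is visible of it).
The state is a dict: "time": time; "q": joint angles; "joint_vel": joint speeds; "joint_torque": joint torques, N m; "position": TCP position; "tcp_rot": TCP orientation; "ft_force": force on the tool from outside, world axes, zero at the start; "torque": the same for the moment, N m; "opening": finger opening in m.
Only numpy, scipy, OpenCV 4.12 (cv2) and the standard library are available. Lean on these libraries where they do the work, as an engineer would, in place of code of your own. Each camera call takes 0.05 s, during which the arm holds its last target.

## Working session

There is one attempt and no reset: what is moved stays moved. The work goes in short steps, Python scripts to look and compute and a tool call to move; the robot and the scene stay as the last step left them, time stands still between calls to the robot, and variables do not carry over. Pictures are saved under pics/ and viewed, and the job is handed in when it is done.

Besides the shell and the picture viewer there is one more tool, called after "Call:" as name([rows], argument=value, ...), one row to a line, values as JSON. arm_command: Moves the arm, as the interface text tells. Its arguments: {"type":"object","properties":{"translation":{"type":"array","items":{"type":"array","items":{"type":"number","minimum":-1,"maximum":1}}},"twist":{"type":"array","items":{"type":"number","minimum":-1,"maximum":1}},"hand":{"type":"number"},"squeeze":{"type":"number"}},"required":["translation","twist"]}

```bash
mkdir -p pics; ls; python3 - <<'E'
from workcell import status,cams,nets
import cv2,numpy as np
s=status.get_state(); print(s)
for n in ["side","top","wrist"]:
    p=cams.camera(n); cv2.imwrite(f"pics/{n}0.png",p["color"][:,:,::-1])
    print(n,p["camera_matrix"].tolist(),p["R"].tolist(),p["t"].tolist())
    for q in ["roller","thin_roller","ramp","stop_face","foot_bar"]:
        try:
            print(q,[(np.round(d["box"],1).tolist(),round(d["p"],2)) for d in nets.search_frame(p,q)][:3])
        except Exception as e: print(q,e)
E
```

```text
pics
{'time': 0.0, 'q': array([-1.40663522e+00,  3.51253417e-01,  1.65241044e+00,  1.30017737e-06,
        1.13908972e+00, -8.46298386e-02]), 'joint_vel': array([ 0.00105203,  0.00057221,  0.00114279,  0.00166617, -0.00157977,
        0.00023626]), 'joint_torque': array([ 1.44383030e-04, -4.97320819e+01, -2.85248834e+01,  6.98980666e-02,
        2.57417205e-02, -7.41831377e-05]), 'position': array([ 0.13538179, -0.53273048,  0.2180972 ]), 'tcp_rot': array([[ 9.69210981e-01,  2.46231677e-01, -1.88559779e-04],
       [ 2.46231730e-01, -9.69210309e-01,  1.14551560e-03],
       [ 9.93081475e-05, -1.15667570e-03, -9.99999326e-01]]), 'ft_force': array([-0.11352045, -0.78572863,  0.47135803]), 'torque': array([ 0.0216359 , -0.04487838, -0.00436827]), 'opening': 0.0930108601306979}
side [[396.81340418994847, 0.0, 255.89228684413737], [0.0, 396.81340418994847, 191.7671474083548], [0.0, 0.0, 1.0]] [[0.999167149929738, -0.03452346267635924, 0.02175171317663693], [0.001993112537842162, -0.49114301021049783, -0.871076673447167], [0.04075578491080921, 0.8703945507907347, -0.49066515257362525]] [-0
[... 807 characters left out ...]
1, 208.6, 292.6, 232.7], 0.78)]
thin_roller [([278.1, 177.9, 289.2, 203.8], 0.49)]
ramp [([217.0, 173.1, 301.3, 236.6], 0.83), ([238.4, 177.2, 289.2, 236.1], 0.19)]
stop_face [([211.7, 172.7, 301.9, 237.0], 0.57)]
foot_bar [([219.3, 173.2, 301.5, 236.2], 0.86)]
wrist [[297.3186396354542, 0.0, 253.9116324651037], [0.0, 297.3186396354542, 195.1714591831541], [0.0, 0.0, 1.0]] [[0.24730760589292583, -0.9689370181125304, -5.476045787407681e-05], [-0.9283753090996951, -0.23697097782573337, 0.28629362745678105], [-0.27741347033184166, -0.07075175333173243, -0.9581419288805446]] [-0.5494878918548401, -0.03436443448574903, 0.39168636497696696]
roller []
thin_roller []
ramp []
stop_face []
foot_bar []
```

```bash
python3 - <<'E'
import cv2,numpy as np
a=cv2.imread("pics/top0.png");b=cv2.imread("pics/side0.png")
cv2.imwrite("pics/topc.png",cv2.resize(a[150:260,190:340],None,fx=5,fy=5,interpolation=cv2.INTER_CUBIC))
cv2.imwrite("pics/sidec.png",cv2.resize(b[150:265,180:335],None,fx=5,fy=5,interpolation=cv2.INTER_CUBIC))
E
```

```text
(no output)
```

View pics/topc.png

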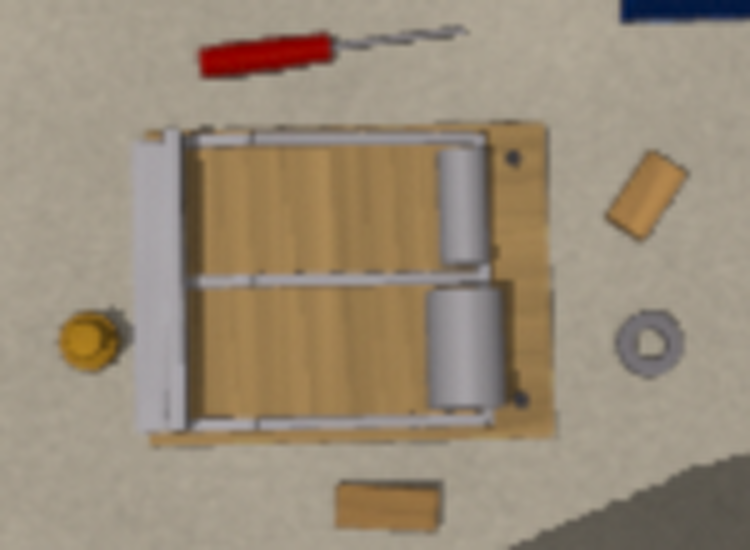

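View pics/sidec.png

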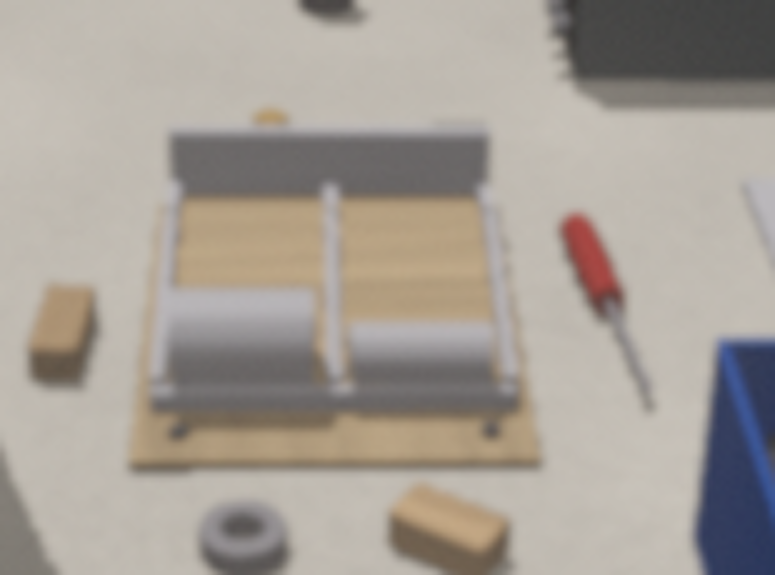

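View pics/side0.png

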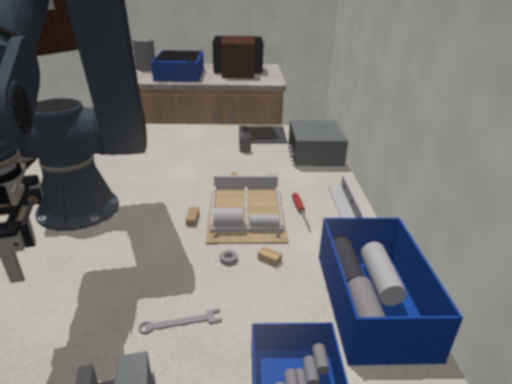

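View pics/wrist0.png

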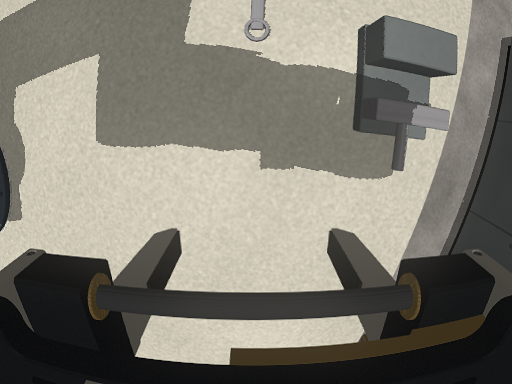

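```bash
cat > h.py <<'E'
import numpy as np,cv2
from scipy.optimize import least_squares
def proj(P,X):
    c=np.asarray(X)@np.asarray(P["R"]).T+np.asarray(P["t"]); K=P["camera_matrix"]
    return np.c_[K[0,0]*c[:,0]/c[:,2]+K[0,2],K[1,1]*c[:,1]/c[:,2]+K[1,2]]
def rig(p,X):
    X=np.asarray(X,float)/1000; c,s=np.cos(p[2]),np.sin(p[2])
    return np.c_[p[0]+c*X[:,0]-s*X[:,1],p[1]+s*X[:,0]+c*X[:,1],X[:,2]]
E
python3 - <<'E'
from h import *
from workcell import cams,nets
T=cams.camera("top");S=cams.camera("side")
tp=[([-165,-118,8],(547,122)),([-165,118,8],(556,437)),([135,118,8],(150,443)),([-114,0,26],(490,280)),([135,-118,8],(147,130))]
sp=[([-165,118,8],(131,463)),([-165,-118,8],(541,463)),([104,108,78],(168,135)),([104,-108,78],(488,135)),([-118,104,23],(152,398)),([-118,-104,23],(518,398))]
A=np.array([a for a,_ in tp]);a=np.array([b for _,b in tp])/5+[190,150]-.4
B=np.array([x for x,_ in sp]);b=np.array([x for _,x in sp])/5+[180,150]-.4
f=lambda p:np.r_[(proj(T,rig(p,A))-a).ravel(),(proj(S,rig(p,B))-b).ravel()]
r=least_squares(f,[0.5,0,1.57],loss="soft_l1"); p=r.x
print(p,np.degrees(p[2])); print(f(p).reshape(-1,2).round(1).tolist())
np.save("rig.npy",p)
for P,n,o in((T,"top",(190,150)),(S,"side",(180,150))):
    im=cv2.resize(P["color"][o[1]:o[1]+115,o[0]:o[0]+155,::-1],None,fx=5,fy=5,interpolation=cv2.INTER_CUBIC)
    def line(L,c):
        q=((proj(P,rig(p,L))-o+.4)*5).round().astype(np.int32); cv2.polylines(im,[q],True,c,1)
    line([[-165,-118,8],[-165,118,8],[135,118,8],[135,-118,8]],(0,0,255))
    line([[104,108,78],[104,-108,78],[116,-108,78],[116,108,78]],(0,255,0))
    line([[-118,104,23],[-118,-104,23],[-110,-104,23],[-110,104,23]],(255,0,0))
    t=np.linspace(0,6.28,24)
    for e in(-42,42): line([[-97+28*np.cos(u),52+e,48+28*np.sin(u)] for u in t],(255,0,255))
    for e in(-42,42): line([[-97-5+18*np.cos(u),-52+e,37+18*np.sin(u)] for u in t],(255,255,0))
    cv2.imwrite(f"pics/fit_{n}.png",im)
    for q in["oil_can","block_a","block_b","collar"]:
        print(n,q,[(np.round(d["box"]).tolist(),round(d["p"],2)) for d in nets.search_frame(P,q)][:2])
E
```

```text
[ 0.53768059 -0.03061552  1.57132244] 90.03014414351667
[[0.1, -0.6], [0.4, -0.2], [0.2, 0.2], [-0.9, -0.9], [0.0, -0.4], [-1.5, 0.5], [0.2, 0.2], [-0.4, 0.0], [0.6, 0.3], [0.2, -0.5], [-1.4, -0.7]]
top oil_can [([257.0, 245.0, 280.0, 258.0], 0.26)]
top block_a [([255.0, 246.0, 275.0, 258.0], 0.7), ([314.0, 184.0, 326.0, 196.0], 0.61)]
top block_b [([255.0, 246.0, 275.0, 258.0], 0.7), ([314.0, 184.0, 326.0, 196.0], 0.61)]
top collar [([313.0, 214.0, 328.0, 224.0], 0.51)]
side oil_can [([243.0, 126.0, 250.0, 155.0], 0.48), ([213.0, 203.0, 244.0, 226.0], 0.45)]
side block_a [([184.0, 208.0, 198.0, 225.0], 0.65), ([258.0, 244.0, 281.0, 268.0], 0.61)]
side block_b [([184.0, 208.0, 198.0, 225.0], 0.65), ([258.0, 244.0, 281.0, 268.0], 0.61)]
side collar [([217.0, 249.0, 234.0, 267.0], 0.55)]
```

View pics/fit_top.png

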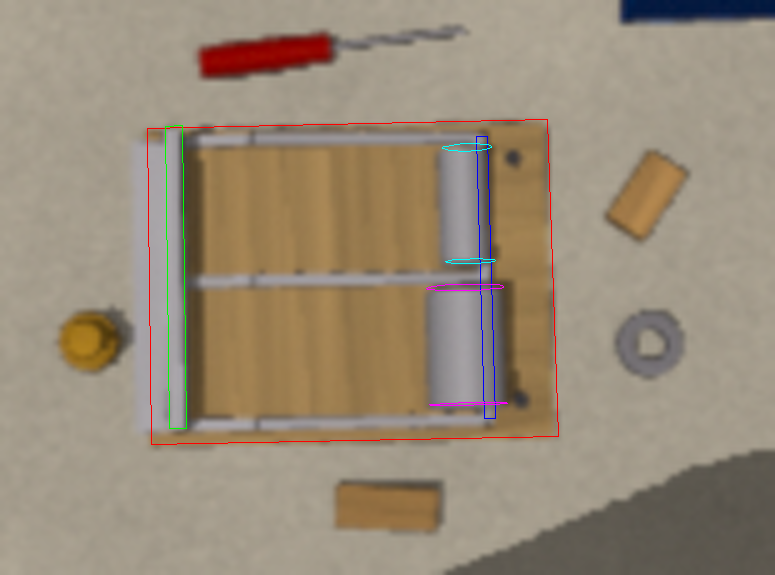

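View pics/fit_side.png

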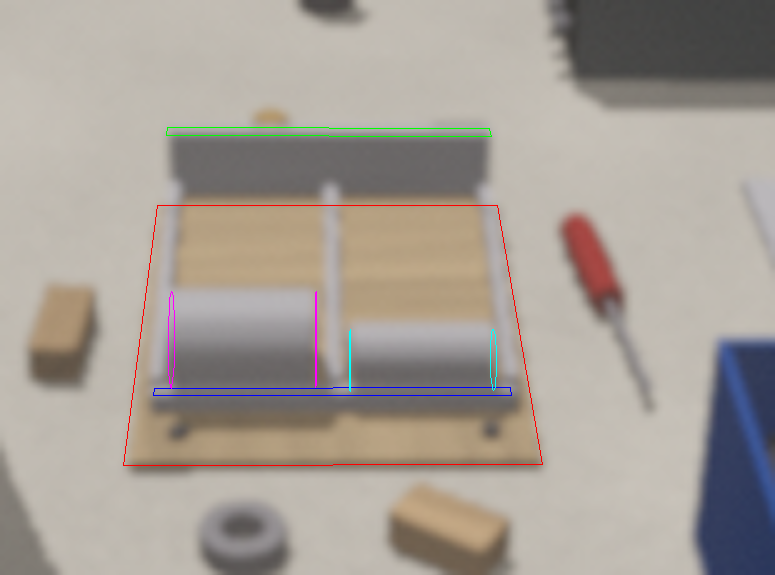

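Call:
arm_command([
  [0.33, -0.19, 0],
  [0.67, -0.38, 0],
  [1.0, -0.58, 0],
  [1.0, -0.58, 0],
], twist=[0, 0, 0, 0], hand=36)

```text
time: 1.73
position: [0.2211, -0.4485, 0.2187]
tcp_rot: [[0.968, 0.249, 0.001], [0.249, -0.968, 0.002], [0.001, -0.001, -1.0]]
ft_force: [-0.5, -0.5, 1.0]
opening: 0.071
```

Call:
arm_command([
  [0.33, -0.19, 0],
  [0.67, -0.38, 0],
  [1.0, -0.58, 0],
  [1.0, -0.58, 0],
], twist=[0, 0, 0, 0])

```text
time: 2.07
position: [0.3065, -0.3638, 0.219]
tcp_rot: [[0.968, 0.253, 0.001], [0.253, -0.968, 0.002], [0.002, -0.002, -1.0]]
ft_force: [0.0, -0.9, 1.0]
opening: 0.0441
```

Call:
arm_command([
  [0.33, -0.19, 0],
  [0.67, -0.38, 0],
  [1.0, -0.58, 0],
  [1.0, -0.58, 0],
], twist=[0, 0, 0, 0])

```text
time: 2.4
position: [0.3917, -0.2791, 0.2194]
tcp_rot: [[0.967, 0.257, 0.002], [0.257, -0.967, 0.003], [0.003, -0.002, -1.0]]
ft_force: [0.1, -0.7, -0.4]
opening: 0.036
```

Call:
arm_command([
  [0.2, -0.1, 0],
  [0.4, -0.2, 0],
  [0.6, -0.35, 0],
  [0.8, -0.47, 0],
  [0.9, -0.53, 0],
], twist=[-0.038, -0.076, -0.114, -0.152, -0.19])

```text
time: 2.82
position: [0.4662, -0.2037, 0.2199]
tcp_rot: [[0.65, 0.76, 0.003], [0.76, -0.65, 0.003], [0.004, 0.0, -1.0]]
ft_force: [-0.3, -0.2, 0.1]
opening: 0.0357
```

Call:
arm_command([
  [0, 0, 0],
  [0, 0, 0],
  [0, 0, 0],
  [0, 0, 0],
  [0, 0, 0],
], twist=[-0.038, -0.076, -0.114, -0.152, -0.19])

```text
time: 3.23
position: [0.4661, -0.2043, 0.2199]
tcp_rot: [[0.105, 0.994, 0.003], [0.994, -0.105, 0.003], [0.003, 0.002, -1.0]]
ft_force: [0.1, 0.3, 0.0]
opening: 0.0362
```

```bash
cat > go.py <<'E'
import sys,numpy as np
from workcell import status
# target in rig coords of finger front face x, lane-centre y, tip z (mm); tool x axis -> rig x
p=np.load("rig.npy")
def calc(fx,fy,z):
    s=status.get_state(); R=s["tcp_rot"]; c,sn=np.cos(p[2]),np.sin(p[2])
    X=(fx-7.5)/1000; Y=fy/1000
    tgt=np.array([p[0]+c*X-sn*Y,p[1]+sn*X+c*Y,z/1000])
    d=R.T@(tgt-s["position"])*10
    ang=np.arctan2(R[1,0],R[0,0]); tw=-(p[2]-ang)/np.pi
    dx=s["position"][:2]-p[:2]
    print("t",round(s["time"],2),"front rig xy",np.round([(c*dx[0]+sn*dx[1])*1000+7.5,(-sn*dx[0]+c*dx[1])*1000],1),"z",round(s["position"][2]*1000,1),"F",s["ft_force"].round(1),"shift",d.round(3),"twist",round(tw,4))
calc(*map(float,sys.argv[1:4]))
E
python3 go.py -145 52 150
```

```text
t 3.23 front rig xy [-166.1   71.7] z 219.9 F [0.1 0.3 0. ] shift [0.229 0.172 0.7  ] twist -0.0336
```

Call:
arm_command([
  [0.1, 0.08, 0.2],
  [0.2, 0.16, 0.4],
  [0.23, 0.17, 0.6],
  [0.23, 0.17, 0.7],
  [0.23, 0.17, 0.7],
], twist=[-0.017, -0.033, -0.033, -0.033, -0.033])

```text
time: 3.65
position: [0.4845, -0.1829, 0.1481]
tcp_rot: [[0.001, 1.0, -0.0], [1.0, -0.001, 0.004], [0.004, -0.0, -1.0]]
ft_force: [-0.3, -0.5, -0.8]
opening: 0.0357
```

```bash
python3 go.py -145 52 36; python3 - <<'E'
from workcell import cams,nets
from h import *
for n in("wrist","side","top"):
    P=cams.camera(n); im=P["color"][:,:,::-1]
    print(n,[(np.round(d["box"],1).tolist(),round(d["p"],2)) for d in nets.search_frame(P,"roller")][:3])
    if n!="wrist":im=cv2.resize(im[130:270,170:360],None,fx=4,fy=4,interpolation=cv2.INTER_CUBIC)
    cv2.imwrite(f"pics/{n}1.png",im)
E
```

```text
t 3.65 front rig xy [-144.8   53.2] z 148.1 F [-0.3 -0.5 -0.8] shift [-0.007  0.013  1.121] twist -0.0006
wrist [([201.4, 98.1, 306.9, 162.2], 0.65)]
side [([208.5, 206.2, 242.2, 226.9], 0.94)]
top [([274.1, 207.7, 289.6, 234.4], 0.72)]
```

View pics/wrist1.png

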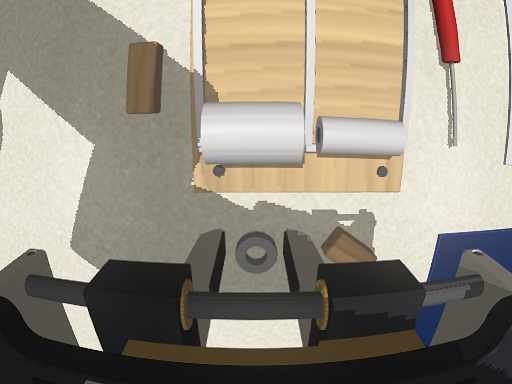

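View pics/side1.png

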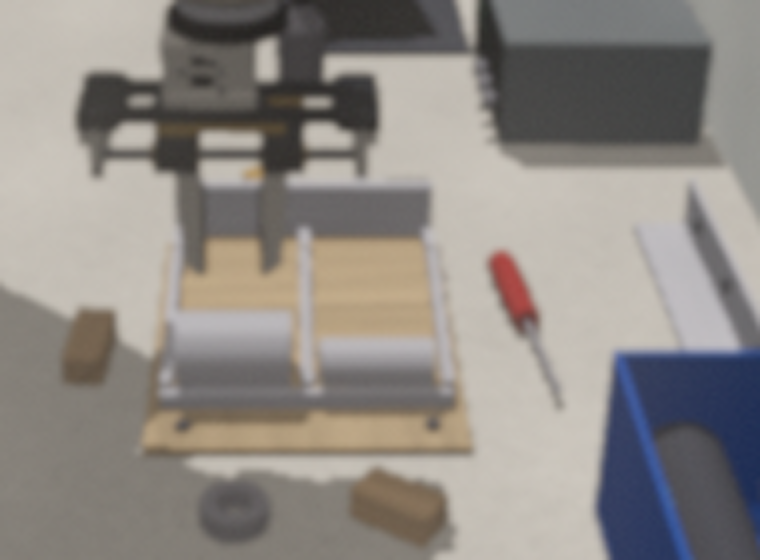

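```bash
cat >> h.py <<'E'
def projf(P,X):
    c=np.asarray(X)@np.asarray(P["R"]).T+np.asarray(P["t"]); K=P["camera_matrix"]
    r=np.linalg.norm(c[:,:2],axis=1); th=np.arctan2(r,c[:,2])
    return np.c_[K[0,0]*th*c[:,0]/r+K[0,2],K[1,1]*th*c[:,1]/r+K[1,2]]
E
cat > ov.py <<'E'
import sys
from h import *
from workcell import cams,status
p=np.load("rig.npy"); P=cams.camera("wrist"); n=sys.argv[1]; rx=float(sys.argv[2]); rz=float(sys.argv[3])
im=cv2.resize(np.ascontiguousarray(P["color"][:,:,::-1]),None,fx=1.5,fy=1.5)
def line(L,c): cv2.polylines(im,[((projf(P,rig(p,L))+.5)*1.5-.5).round().astype(np.int32)],True,c,1)
line([[-165,-118,8],[-165,118,8],[135,118,8],[135,-118,8]],(0,0,255))
line([[104,108,78],[104,-108,78],[116,-108,78],[116,108,78]],(0,255,0))
line([[-118,104,23],[-118,-104,23],[-110,-104,23],[-110,104,23]],(255,0,0))
t=np.linspace(0,6.28,30)
for e in(-42,42): line([[rx+28*np.cos(u),52+e,rz+28*np.sin(u)] for u in t],(255,0,255))
for e in(-42,42): line([[-103+18*np.cos(u),-52+e,37+18*np.sin(u)] for u in t],(255,255,0))
cv2.imwrite(f"pics/{n}.png",im[:520])
E
python3 ov.py w2 -97 48
```

```text
(no output)
```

View pics/w2.png

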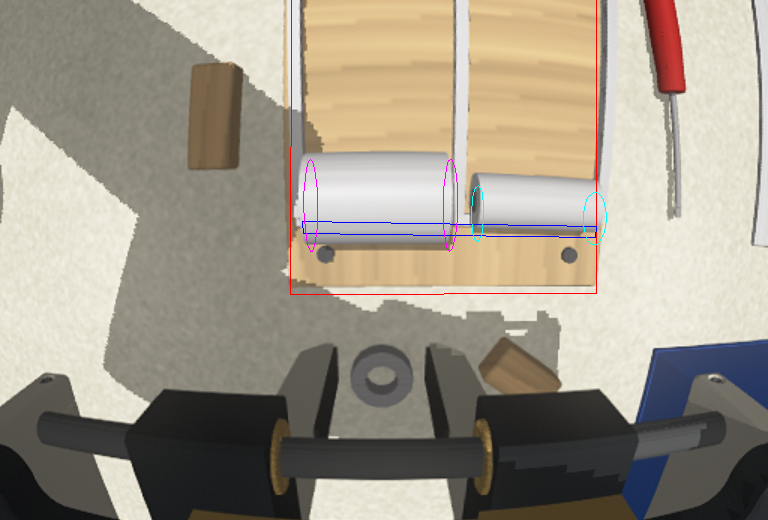

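Call:
arm_command([
  [0, 0, 0.2],
  [0, 0, 0.4],
  [0, 0, 0.6],
  [0, 0, 0.8],
  [0, 0, 0.95],
], twist=[0, 0, 0, 0, 0])

```text
time: 4.42
position: [0.4861, -0.1832, 0.0549]
tcp_rot: [[0.002, 1.0, 0.004], [1.0, -0.002, 0.002], [0.002, 0.004, -1.0]]
ft_force: [-0.4, -0.2, -0.3]
opening: 0.0356
```

```bash
python3 go.py -128 52 37; python3 ov.py w3 -97 48
```

```text
t 4.42 front rig xy [-145.    51.7] z 54.9 F [-0.4 -0.2 -0.3] shift [ 0.17  -0.004  0.18 ] twist -0.0007
```

View pics/w3.png

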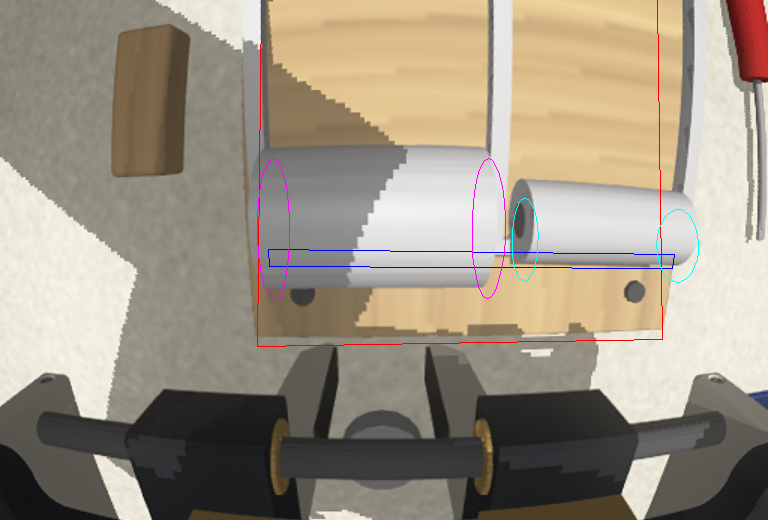

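```bash
python3 - <<'E'
import numpy as np
p=np.load("rig.npy");p+= [-.0015,.003,0];np.save("rig.npy",p)
E
python3 go.py -129 52 37
```

```text
t 4.47 front rig xy [-147.5   51.3] z 52.8 F [-2.4  1.  -3.1] shift [ 0.185 -0.007  0.158] twist -0.0007
```

Call:
arm_command([
  [0, -0.02, 0.1],
  [0, -0.02, 0.18],
  [0.07, -0.02, 0.19],
  [0.15, -0.02, 0.19],
  [0.19, -0.02, 0.19],
], twist=[0, 0, 0, 0, 0])

```text
time: 4.88
position: [0.4833, -0.1626, 0.0345]
tcp_rot: [[0.001, 1.0, 0.002], [1.0, -0.001, 0.003], [0.003, 0.002, -1.0]]
ft_force: [-0.6, -0.0, -0.5]
opening: 0.0361
```

```bash
python3 go.py -125 52 37; python3 ov.py w4 -97 48
```

```text
t 4.88 front rig xy [-127.5   52.9] z 34.5 F [-0.6 -0.  -0.5] shift [ 0.025  0.009 -0.025] twist -0.0006
```

View pics/w4.png

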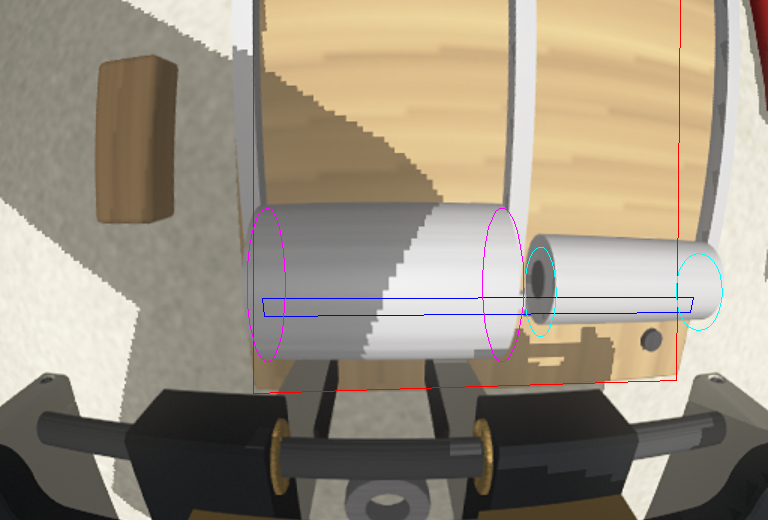

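Call:
arm_command([
  [0.03, 0, -0.003],
  [0.06, 0, -0.01],
  [0.09, 0, -0.015],
  [0.12, 0, -0.02],
  [0.15, 0, -0.025],
], twist=[0, 0, 0, 0, 0])

```text
time: 5.35
position: [0.4835, -0.1471, 0.0374]
tcp_rot: [[0.001, 1.0, 0.002], [1.0, -0.001, 0.003], [0.003, 0.002, -1.0]]
ft_force: [-0.1, -0.5, 1.0]
opening: 0.0362
```

Call:
arm_command([
  [0.03, 0, -0.003],
  [0.06, 0, -0.007],
  [0.09, 0, -0.011],
  [0.12, 0, -0.015],
  [0.15, 0, -0.02],
], twist=[0, 0, 0, 0, 0])

```text
time: 5.77
position: [0.4834, -0.1318, 0.0394]
tcp_rot: [[0.001, 1.0, 0.002], [1.0, -0.001, 0.003], [0.003, 0.002, -1.0]]
ft_force: [0.2, -1.4, 1.7]
opening: 0.0359
```

```bash
python3 go.py -90 52 40; python3 ov.py w5 -73 51
```

```text
t 5.77 front rig xy [-96.7  52.8] z 39.4 F [ 0.2 -1.4  1.7] shift [ 0.067  0.008 -0.005] twist -0.0005
```

View pics/w5.png

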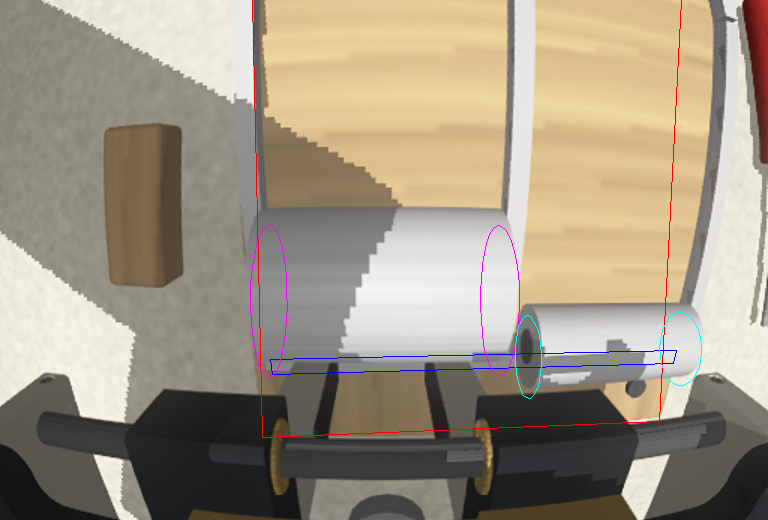

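Call:
arm_command([
  [0.035, 0, -0.004],
  [0.07, 0, -0.008],
  [0.105, 0, -0.013],
  [0.14, 0, -0.018],
  [0.175, 0, -0.022],
], twist=[0, 0, 0, 0, 0])

```text
time: 6.23
position: [0.4834, -0.1135, 0.0418]
tcp_rot: [[0.001, 1.0, 0.002], [1.0, -0.001, 0.004], [0.004, 0.002, -1.0]]
ft_force: [0.3, -1.4, 0.9]
opening: 0.0361
```

Call:
arm_command([
  [0.035, 0, -0.004],
  [0.07, 0, -0.008],
  [0.105, 0, -0.013],
  [0.14, 0, -0.018],
  [0.175, 0, -0.022],
], twist=[0, 0, 0, 0, 0])

```text
time: 6.65
position: [0.4834, -0.0957, 0.0441]
tcp_rot: [[0.001, 1.0, 0.002], [1.0, -0.001, 0.004], [0.004, 0.002, -1.0]]
ft_force: [0.1, -1.5, 0.1]
opening: 0.036
```

Call:
arm_command([
  [0.035, 0, -0.004],
  [0.07, 0, -0.008],
  [0.105, 0, -0.013],
  [0.14, 0, -0.018],
  [0.175, 0, -0.022],
], twist=[0, 0, 0, 0, 0])

```text
time: 7.07
position: [0.4834, -0.0779, 0.0464]
tcp_rot: [[0.001, 1.0, 0.002], [1.0, -0.001, 0.004], [0.004, 0.002, -1.0]]
ft_force: [0.9, -2.5, 1.1]
opening: 0.036
```

```bash
python3 go.py -45 52 46; python3 ov.py w6 -18 58
```

```text
t 7.07 front rig xy [-42.7  52.8] z 46.4 F [ 0.9 -2.5  1.1] shift [-0.023  0.008  0.004] twist -0.0004
```

View pics/w6.png

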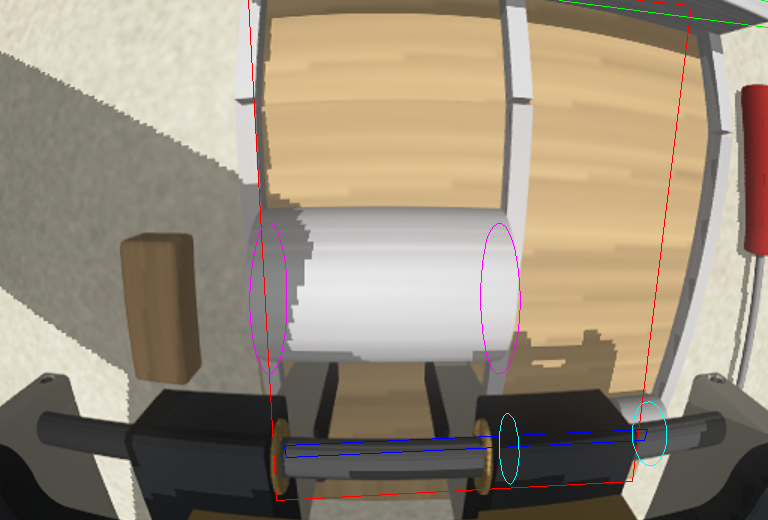

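Call:
arm_command([
  [0.035, 0, -0.004],
  [0.07, 0, -0.008],
  [0.105, 0, -0.013],
  [0.14, 0, -0.018],
  [0.175, 0, -0.022],
], twist=[0, 0, 0, 0, 0])

```text
time: 7.53
position: [0.4833, -0.0596, 0.0488]
tcp_rot: [[0.001, 1.0, 0.002], [1.0, -0.001, 0.004], [0.004, 0.002, -1.0]]
ft_force: [-0.2, -0.8, 0.8]
opening: 0.0359
```

Call:
arm_command([
  [0.035, 0, -0.004],
  [0.07, 0, -0.008],
  [0.105, 0, -0.013],
  [0.14, 0, -0.018],
  [0.175, 0, -0.022],
], twist=[0, 0, 0, 0, 0])

```text
time: 7.95
position: [0.4834, -0.0417, 0.0511]
tcp_rot: [[0.001, 1.0, 0.002], [1.0, -0.001, 0.004], [0.004, 0.002, -1.0]]
ft_force: [-0.2, -1.0, 1.0]
opening: 0.036
```

Call:
arm_command([
  [0.03, 0, -0.003],
  [0.06, 0, -0.007],
  [0.09, 0, -0.011],
  [0.12, 0, -0.015],
  [0.15, 0, -0.019],
], twist=[0, 0, 0, 0, 0])

```text
time: 8.37
position: [0.4834, -0.0264, 0.0531]
tcp_rot: [[0.001, 1.0, 0.002], [1.0, -0.001, 0.004], [0.004, 0.002, -1.0]]
ft_force: [-0.0, -0.4, -0.1]
opening: 0.0358
```

```bash
python3 go.py 26 52 53; python3 ov.py w7 36 64.5
```

```text
t 8.37 front rig xy [ 8.7 52.8] z 53.1 F [-0.  -0.4 -0.1] shift [0.173 0.008 0.002] twist -0.0004
```

View pics/w7.png

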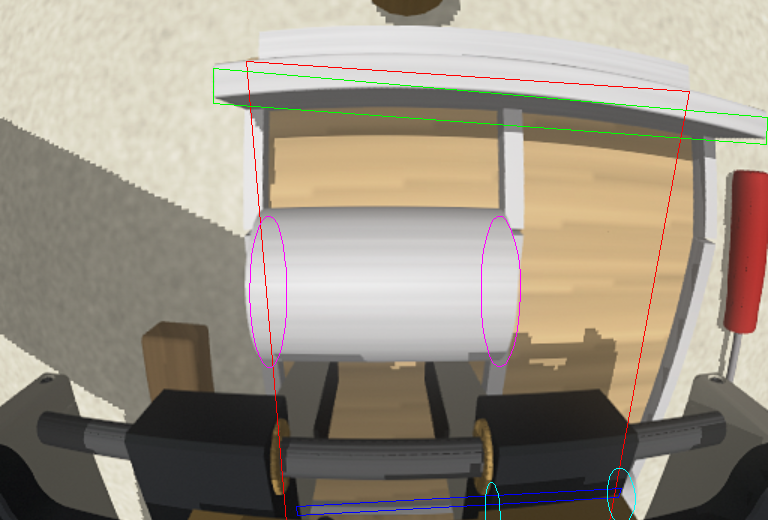

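Call:
arm_command([
  [0.025, 0, -0.003],
  [0.05, 0, -0.006],
  [0.075, 0, -0.009],
  [0.1, 0, -0.012],
  [0.125, 0, -0.012],
], twist=[0, 0, 0, 0, 0])

```text
time: 8.83
position: [0.4833, -0.0133, 0.0544]
tcp_rot: [[0.001, 1.0, 0.002], [1.0, -0.001, 0.004], [0.004, 0.002, -1.0]]
ft_force: [-0.3, -1.1, 0.4]
opening: 0.036
```

Call:
arm_command([
  [0.015, 0, 0],
  [0.03, 0, 0],
  [0.045, 0, 0],
  [0.06, 0, 0],
  [0.075, 0, 0],
], twist=[0, 0, 0, 0, 0])

```text
time: 9.25
position: [0.4833, -0.0056, 0.0544]
tcp_rot: [[0.001, 1.0, 0.002], [1.0, -0.001, 0.004], [0.004, 0.002, -1.0]]
ft_force: [0.1, 0.6, -0.5]
opening: 0.0359
```

```bash
python3 go.py 36 52 53; python3 ov.py w8 58 65.5
```

```text
t 9.25 front rig xy [29.6 52.9] z 54.4 F [ 0.1  0.6 -0.5] shift [0.064 0.009 0.014] twist -0.0003
```

View pics/w8.png

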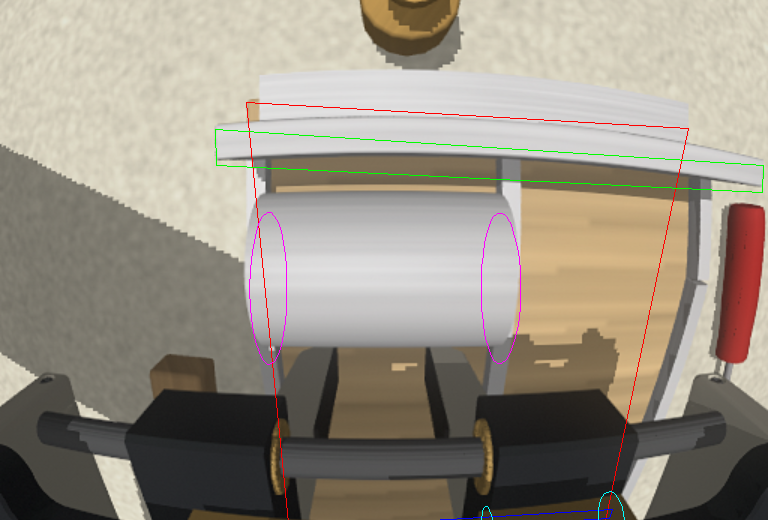

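Call:
arm_command([
  [0, 0, 0],
  [0, 0, 0],
  [0, 0, 0],
  [0, 0, 0],
  [0, 0, 0],
], twist=[0, 0, 0, 0, 0])

```text
time: 9.72
position: [0.4833, -0.0055, 0.0544]
tcp_rot: [[0.001, 1.0, 0.002], [1.0, -0.001, 0.004], [0.004, 0.002, -1.0]]
ft_force: [-0.5, 0.1, -1.1]
opening: 0.036
```

```bash
python3 go.py 36 52 53; python3 ov.py w9 76 63
```

```text
t 9.72 front rig xy [29.7 52.9] z 54.4 F [-0.5  0.1 -1.1] shift [0.063 0.009 0.015] twist -0.0004
```

View pics/w9.png

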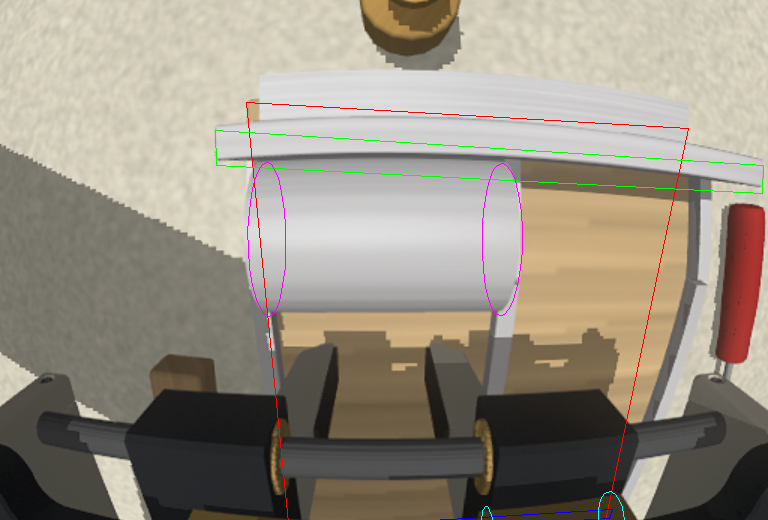

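Call:
arm_command([
  [-0.1, 0, -0.02],
  [-0.2, 0, -0.1],
  [-0.2, 0, -0.3],
  [-0.2, 0, -0.6],
  [-0.2, 0, -0.9],
], twist=[0, 0, 0, 0, 0])

```text
time: 10.18
position: [0.4826, -0.0269, 0.1457]
tcp_rot: [[0.001, 1.0, 0.0], [1.0, -0.001, 0.004], [0.004, 0.0, -1.0]]
ft_force: [0.5, -0.2, 0.5]
opening: 0.0361
```

Call:
arm_command([
  [-0.2, 0, -0.2],
  [-0.4, 0, -0.4],
  [-0.6, 0, -0.5],
  [-0.8, 0, -0.5],
  [-0.8, 0, -0.5],
], twist=[0, 0, 0, 0, 0])

```text
time: 10.6
position: [0.4826, -0.1106, 0.1968]
tcp_rot: [[0.004, 1.0, 0.003], [1.0, -0.004, 0.003], [0.003, 0.003, -1.0]]
ft_force: [0.6, 0.3, -0.3]
opening: 0.0361
```

Call:
arm_command([
  [0, 0, 0],
  [0, 0, 0],
  [0, 0, 0],
  [0, 0, 0],
  [0, 0, 0],
], twist=[0, 0, 0, 0, 0])

```text
time: 11.02
position: [0.4826, -0.1101, 0.1967]
tcp_rot: [[0.003, 1.0, 0.002], [1.0, -0.003, 0.003], [0.003, 0.002, -1.0]]
ft_force: [-0.4, 0.1, -0.3]
opening: 0.0364
```

```bash
python3 go.py 36 52 53; python3 ov.py w10 76 63; python3 - <<'E'
from workcell import cams
from h import *
P=cams.camera("side");cv2.imwrite("pics/side2.png",cv2.resize(np.ascontiguousarray(P["color"][130:270,170:360,::-1]),None,fx=4,fy=4,interpolation=cv2.INTER_CUBIC))
E
```

```text
t 11.02 front rig xy [-75.   53.6] z 196.7 F [-0.4  0.1 -0.3] shift [1.106 0.009 1.44 ] twist -0.0012
```

View pics/w10.png

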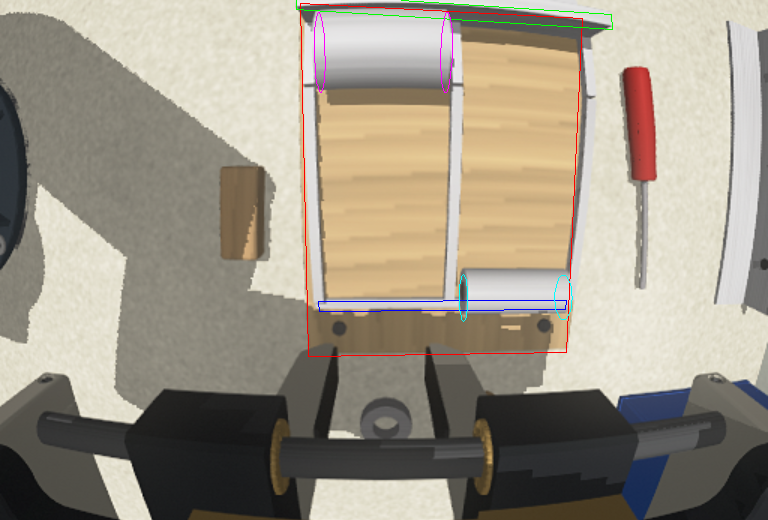

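View pics/side2.png

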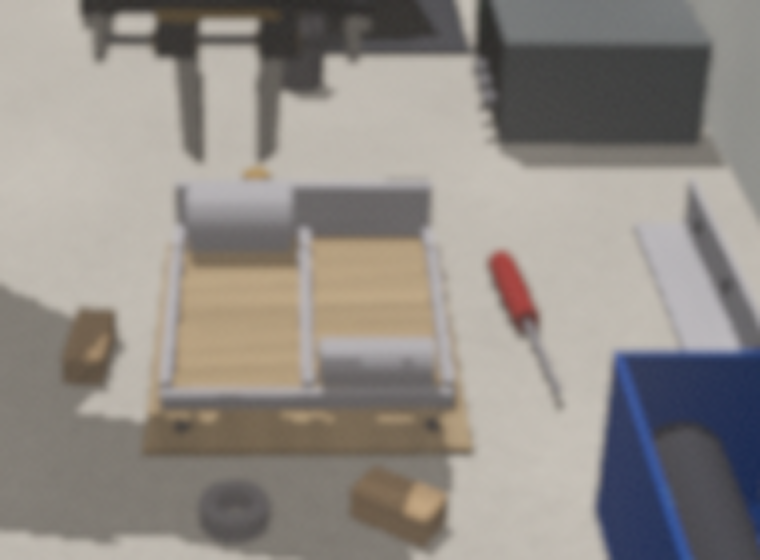

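The wrist picture shows the thick roller square against the stop, at about (320-452, 12-88). The thin roller is still at the foot bar, at about (462-570, 270-310). The side picture shows the blocks, collar and screwdriver where they were, and the hand clear. I'm handing the job in.

```bash
python3 -c "
from workcell import ticket
print(ticket.job_done())"
```

```text
the job is handed in; nothing more can be done
None
```

I pushed the thick roller up its lane (rig y = +52) with two spread fingertips at about 35–45 mm/s. It went over the crest, rolled the last stretch into the dip by itself, and came to rest against the end stop. I then backed the hand off and raised it, and handed the job in at about 11 s of the 38 s allowed.

**Last checks:**
- **Thick roller:** it lies square against the stop and matches the position expected there to within a few mm.
- **Thin roller and bystanders:** the thin roller is at its start, and blocks, collar, screwdriver and weight look unmoved. I compared these by eye only. The spanner and oil can are not in the last pictures, but the arm never went low near them.
- **Forces:** wrist readings stayed at about 4 N or less, including sensor noise. The hand finished clear at z ≈ 0.197 m, with a force reading near zero.

**Disagreement:** the wrist camera put the rig about 4 mm further along +y, and about 2 mm sideways, from where the top and side cameras did. I corrected most of that before pushing. An offset of about 3 mm at the stop remained in the wrist overlay, and the stop itself showed the same offset, so I put it down to calibration.

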